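# Strip the shoemaker's thread stand and kit up for the shoe on the mat

### The job

Turn the lock knob of the reel stand clockwise until it clicks over to released, slide every thread reel up off its spindle and put all the reels, including any standing loose on the bench, down in the trays: those of the same colour as the shoe on the green cutting mat go in the yellow kit tray, all others in the blue stock tray. Each reel must rest on the tray's floor, standing or lying, not on the rim or on another reel. Once the stand is empty turn the knob back until it clicks home to locked, and leave the shoes and everything else on the bench where they are.

Things in the scene. Friction and masses are not known exactly. Their poses are not given: they have to be found in the camera images.
- white1: White thread reel: a drum wound with white thread between end discs of the same colour with a black hub, 50 mm diameter, 70 mm long, with a 16 mm through hole along its axis. Origin at its centre, z along the hole axis. Starts upright on one of the four spindles of the stand (underside 12 mm above the table). May be absent (None).
- white2: White thread reel: a drum wound with white thread between end discs of the same colour with a black hub, 50 mm diameter, 70 mm long, with a 16 mm through hole along its axis. Origin at its centre, z along the hole axis. Starts upright on one of the four spindles of the stand (underside 12 mm above the table). May be absent (None).
- white3: White thread reel: a drum wound with white thread between end discs of the same colour with a black hub, 50 mm diameter, 70 mm long, with a 16 mm through hole along its axis. Origin at its centre, z along the hole axis. Starts standing upright, loose on the bench between the trays. May be absent (None).
- tan1: Tan thread reel: a drum wound with tan-brown thread between end discs of the same colour with a black hub, 50 mm diameter, 70 mm long, with a 16 mm through hole along its axis. Origin at its centre, z along the hole axis. Starts upright on one of the four spindles of the stand (underside 12 mm above the table). May be absent (None).
- tan2: Tan thread reel: a drum wound with tan-brown thread between end discs of the same colour with a black hub, 50 mm diameter, 70 mm long, with a 16 mm through hole along its axis. Origin at its centre, z along the hole axis. Starts upright on one of the four spindles of the stand (underside 12 mm above the table). May be absent (None).
- tan3: Tan thread reel: a drum wound with tan-brown thread between end discs of the same colour with a black hub, 50 mm diameter, 70 mm long, with a 16 mm through hole along its axis. Origin at its centre, z along the hole axis. Starts standing upright, loose on the bench between the trays. May be absent (None).
- stand: Fixed reel stand: aluminium plate 100 (x) by 410 (y) by 12 mm; origin under its centre on the table. Four upright 12 mm steel spindles, tops 94 mm above the table, at stand x = 0, y = 155, 75, -5, -85 mm. While locked a red catch sticks out of each, just above the reel, so no reel can be lifted. Blue housing 80 x 70 mm, top 62 mm up, at y = -165 mm, carries the knob
- knob (a joint): Black detented lock knob on the blue housing, vertical axis, in rad: 0 = locked (white pointer towards the stand's -x side), grows clockwise seen from above, 1.3 = released (stop). An over-centre detent has its dead point half way, at 0.65 (about 0.13 N m to start it); past it the knob snaps to the far stop, before it the knob springs back
- knob_grip (a point): Point on the knob's axis, 97 mm above the table, in the middle of its grip bar: the bar is 58 mm long, 14 mm thick and 32 mm tall (top at 106 mm); at joint 0 it lies along the stand's x axis. This point's x axis lies along the bar and turns with it
- kit_tray: Fixed yellow open tray, 130 mm (x) by 250 mm (y), 35 mm high, walls and floor 5 mm thick; origin under its centre on the table
- stock_tray: Fixed blue open tray of the same shape and size; origin under its centre on the table
- cutting_mat: Fixed green cutting mat, 340 x 200 x 3 mm, at one side of the bench, with one shoe standing on it; origin under its centre
- cork_board: Fixed brown cork board, same size as the mat, at the other side of the bench, with the other shoe on it; origin under its centre
- white_shoe: White shoe, 270 x 92 x 100 mm, standing on the cutting mat or on the cork board; origin under its middle, toe along +x. Leave alone
- tan_shoe: Tan-brown shoe of the same size, on the other of mat and board; origin under its middle, toe along +x. Leave alone
- glue_bottle: Amber bottle standing beside the stand's +y end, 60 mm diameter, 140 mm tall; origin under it. Leave alone
- polish_can: Bare metal can beside the stand's -y end, 70 mm diameter, 90 mm tall; origin under it. Leave alone
- hammer: Hammer, 250 mm, lying behind the stand. Leave alone
- brush: Brush lying behind the stand. Leave alone
- cream_jar: White jar with black cap, 60 mm diameter, 60 mm tall, near the glue bottle; origin under it. Leave alone

How it is judged:
By the outcome, as a careful person would: the job done as asked, in the order asked, and still so for the second after the job is handed in, with the robot touching nothing.
Of white1, white2, white3, tan1, tan2, tan3 only 4 to 6 are there at a start; the rules pass over those that are not, and their reading is None.
At some moment in a run one of white3, tan3 may be knocked a few centimetres aside while the robot is not near it.
Once in a run the grip may slacken for a moment while it holds something.
It also fails if it takes over 210 s, if anything falls off the work surface, if the arm or the gripper's body presses on something with over 40 N, if the wrist force passes 120 N, or if a joint passes its speed limit or range.

### The arm

A 6-joint arm with a two-finger parallel gripper is mounted at the origin on the work surface. World frame = base frame: x ahead of the robot, y to its left, z up, the work surface at z = 0. Lengths are in m, angles in degrees, forces in N, time in s.
With the tool pointing down it reaches from about 0.4 to 0.825 m from the base axis. Payload 7 kg.
Tool frame: the origin (TCP) lies midway between the tips of the shut fingers; the grasp point (between the pads) lies ctrl.grasp_offset behind it (ctrl.grasp_offset is the distance from the TCP to the grasp point, in m); z points along the fingers, y is the line along which they close (so a half turn about z gives the same grasp; the last joint's range is limited). The gripper opens to 88 mm and grips with 3 to 60 N. Pads are 19 mm wide; open, the fingers measure 130 mm over their backs; the gripper's body (78 mm by 193 mm) begins 47 mm behind the grasp point.
Start: joints at [82.913, 20.546, 0.682, 0, -70.136, -16.507], TCP at [0.27, 0.619, 0.227] pointing down, gripper open.
Joint ranges: [-176.03, 176.03], [-82.01, 121.73], [-58.28, 71.71], [-173.87, 95.51], [-174.79, -0.11], [-173.66, 173.66]. Speed limits (degrees/s): [136.94, 136.94, 172.46, 180, 180, 180].

### API

Orientations are given as [roll, pitch, yaw] about the fixed x, y, z axes, in that order (R = Rz(yaw) Ry(pitch) Rx(roll)).
In Python, from plant import ctrl gives the robot as it stands. The module is installed in compiled form; this text tells all that it offers.
- The arm moves only by the tool send_rows, never from a script. Its argument "increments" is a list that holds one entry, the list of rows, each a list of 4 numbers: the shift along the world's x, y, z normalised to -1 to 1, where 1 is 0.2 m, then the turn about the world's z normalised to -1 to 1, where 1 is 1.5 rad. In form: [[[x, y, z, roll], ...]]. A call has 1 to 12 rows; each row is the pose to reach, as a shift and turn from the pose commanded when the call began; what a row does not reach only later rows make up. A row lasts 1/8 s, in which the tool goes at most 62.5 mm and 10.7 degrees, less where a joint would pass 70% of its speed; a pose out of reach is approached as far as the arm can. A call with a number of a shift or a turn outside -1 to 1 is refused whole. A call with a gripper value outside its range is refused whole. "jaw" is the opening, from 0 (shut) to 1 (fully open), set as the call begins (left out, the last holds). The fingers move at their own pace and stop on an object; the grip force is fixed at half the most. Time passes only in rows, so rows that repeat a pose let the fingers close. It gives the time, the measured TCP pose, the force, the opening and the grip force at its end, in the units of the state.
- ctrl.get_obs(): the state, without advancing time (a new reading comes with each control period).
- ctrl.snapshot(name): name is "scene" or "side" or "wrist"; returns the picture (400x640x3 uint8, red, green, blue); there is no depth.
- ctrl.calibration(name): a dict with "mtx" (3x3 intrinsics, pixels), "eye" and "attitude" of the camera in the world. Camera axes: x right, y up, looking along -z (the intrinsics and any distortion apply to the point x, -y, -z); pixel columns grow to the right and rows downward; lengths in m; the calibration is good to about 2 mm. A picture is of the moment at which its call begins: read the wrist's pose just before it. calibration takes no time and is no camera call; for the wrist camera it gives the pose at the moment of the call.
- ctrl.close_job(): hands the job in; it is judged then, once.
Trained networks look in the newest picture that a camera, given by its name, has taken for a name from the list of things; names that differ only in an ending like _2 or _b are one class to them, and where a whole thing is asked for, a point or a joint stands for the part that bears it (a point fixed in the world has none). Each returns a list of dicts, best first, with "conf" (0 to 1); they miss things now and then, are a little off and sometimes report something else, mostly with a low value. They report only what shows in the picture. A call takes as long as a camera call.
- ctrl.trace(thing, camera): "mask" (400x640 bool, what is visible of it) and "bbox" ([left, top, right, bottom] in pixels, round what is visible of it).
- ctrl.spot_point(thing, camera): "pixel" ([row, column] in pixels: a listed point, or the origin of a listed thing).
The state is a dict: "clock": time; "joint_pos": joint angles; "qvel": joint speeds; "tau": joint torques, N m; "tool_pos": TCP position; "orientation": TCP orientation; "force": force on the tool from outside, world axes, zero at the start; "moment": the same for the moment, N m; "opening": finger opening in m; "gripper_force": force on a finger pad.
Only numpy, scipy, OpenCV 4.12 (cv2) and the standard library are available. Lean on these libraries where they do the work, as an engineer would, in place of code of your own. Each camera call takes 0.05 s, during which the arm holds its last target. There are 200 camera calls.

## Working session

There is one attempt and no reset: what is moved stays moved. The work goes in short steps, Python scripts to look and compute and a tool call to move; the robot and the scene stay as the last step left them, time stands still between calls to the robot, and variables do not carry over. Pictures are saved under pics/ and viewed, at most 14 in all, crops included, and the job is handed in when it is done.

Besides the shell and the picture viewer there is one more tool, called after "Call:" as a command line: name --argument value ..., lists and objects as JSON in quotes. send_rows: Moves the arm, as the interface text tells. Its arguments: {"type":"object","properties":{"increments":{"type":"array"},"jaw":{"type":"number"}},"required":["increments"]}

```bash
mkdir -p pics
python3 - <<'E'
from plant import ctrl
import cv2
print(ctrl.get_obs(), ctrl.grasp_offset)
for n in ("scene","side","wrist"):
    im=ctrl.snapshot(n); cv2.imwrite(f"pics/{n}0.png",im[:,:,::-1]); c=ctrl.calibration(n); print(n,c)
    if n!="wrist":
        for t in ["white1","tan1","stand","knob","knob_grip","kit_tray","stock_tray","cutting_mat","cork_board","white_shoe","tan_shoe","glue_bottle","polish_can","cream_jar"]:
            print(t,[(round(d["conf"],2),[round(float(v)) for v in d["pixel"]]) for d in ctrl.spot_point(t,n)][:6])
E
```

```text
{'clock': 0.0, 'joint_pos': array([ 8.29121633e+01,  2.05904662e+01,  6.33871654e-01, -2.04789970e-02,
       -7.01359985e+01, -1.65084222e+01]), 'qvel': array([-0.02563164,  0.08467993, -0.02881885,  0.00289266, -0.0076233 ,
       -0.04993128]), 'tau': array([ 1.03595576e-03, -5.82718062e+01,  2.93056369e+01,  6.99696064e+00,
        6.87127031e-03, -1.67577477e-04]), 'tool_pos': array([0.27000518, 0.61810873, 0.22563324]), 'orientation': array([ 1.79905753e+02, -7.85544555e-03, -2.36032265e+01]), 'force': array([-0.10232333, -1.260244  ,  0.89325765]), 'moment': array([-0.03360142,  0.01734871,  0.01277861]), 'gripper_force': 0.0, 'opening': 0.08786959321989872} 0.0188
scene {'mtx': array([[506.50316977,   0.        , 320.03430728],
       [  0.        , 506.50316977, 205.8141063 ],
       [  0.        ,   0.        ,   1.        ]]), 'eye': array([ 1.62206831, -0.71895826,  1.42344014]), 'attitude': array([43.56532191,  0.20812327, 54.63097833])}
white1 [(0.76, [200, 369])]
tan1 [(0.81, [223, 315]), (0.56, [224, 332]), (0.48, [207, 350])]
stand [(0.79, [222, 334])]Traceback (most recent call last):
  File "<stdin>", line 8, in <module>
ValueError: it knows: brush, cork_board, cream_jar, cutting_mat, glue_bottle, hammer, kit_tray, knob_grip, polish_can, stand, stock_tray, tan, tan_shoe, white, white_shoe
```

```bash
cat > h.py <<'E'
from plant import ctrl
import cv2, numpy as np
from scipy.spatial.transform import Rotation as R
def cal(n):
    c=ctrl.calibration(n); return c["mtx"],np.array(c["eye"]),R.from_euler("xyz",c["attitude"],degrees=True).as_matrix()
def ray(c,px):  # px row,col
    K,e,A=c; u=np.linalg.inv(K)@[px[1],px[0],1]; return e,A@(u*[1,-1,-1])
def onz(c,px,z):
    e,d=ray(c,px); return e+d*(z-e[2])/d[2]
def proj(c,p):
    K,e,A=c; q=K@((A.T@(np.array(p)-e))*[1,-1,-1]); return q[1]/q[2],q[0]/q[2]
def tri(obs): # [(cal,px)]
    M=np.zeros((3,3));b=np.zeros(3)
    for c,px in obs:
        e,d=ray(c,px); d=d/np.linalg.norm(d); P=np.eye(3)-np.outer(d,d); M+=P;b+=P@e
    p=np.linalg.solve(M,b); return p,max(np.linalg.norm(np.cross(p-ray(c,x)[0],ray(c,x)[1]/np.linalg.norm(ray(c,x)[1]))) for c,x in obs)
def save(n,name):
    im=ctrl.snapshot(n); cv2.imwrite(f"pics/{name}.png",im[:,:,::-1]); return im
E
python3 - <<'E'
from h import *
np.set_printoptions(precision=4,suppress=True)
for n in ("scene","side"):
    save(n,n+"1"); c=cal(n); print(n,c[1],ctrl.calibration(n)["attitude"])
    for t,z in dict(white1=.047,tan1=.047,stand=0,knob_grip=.097,kit_tray=0,stock_tray=0,cutting_mat=0,cork_board=0,white_shoe=0,tan_shoe=0,glue_bottle=0,polish_can=0,cream_jar=0).items():
        for d in ctrl.spot_point(t,n)[:6]: print(t,round(d["conf"],2),np.round(d["pixel"]),onz(c,d["pixel"],z))
a=cv2.imread("pics/scene1.png");b=cv2.imread("pics/side1.png")
cv2.imwrite("pics/both.png",cv2.resize(np.vstack([a,b]),None,fx=.75,fy=.75))
E
```

```text
scene [ 1.6221 -0.719   1.4234] [43.5653  0.2081 54.631 ]
white1 0.56 [200. 366.] [0.6261 0.1958 0.047 ]
white1 0.51 [279. 245.] [ 0.6808 -0.3596  0.047 ]
tan1 0.55 [224. 314.] [ 0.6141 -0.0377  0.047 ]
tan1 0.55 [207. 348.] [0.6154 0.117  0.047 ]
tan1 0.16 [282. 246.] [ 0.6913 -0.3614  0.047 ]
stand 0.81 [221. 333.] [0.6084 0.0552 0.    ]
stand 0.72 [201. 366.] [0.5994 0.2231 0.    ]
knob_grip 0.75 [223. 288.] [ 0.5916 -0.1323  0.097 ]
kit_tray 0.8 [229. 250.] [ 0.4621 -0.2198  0.    ]
stock_tray 0.84 [177. 346.] [0.4443 0.2408 0.    ]
cutting_mat 0.66 [263. 169.] [ 0.4318 -0.5295  0.    ]
cork_board 0.84 [150. 398.] [0.4382 0.5263 0.    ]
cork_board 0.23 [201. 366.] [0.5961 0.2223 0.    ]
white_shoe 0.7 [152. 399.] [0.453  0.5219 0.    ]
tan_shoe 0.58 [260. 171.] [ 0.424  -0.5208  0.    ]
glue_bottle 0.87 [208. 411.] [0.7269 0.3395 0.    ]
polish_can 0.91 [281. 247.] [ 0.6598 -0.3459  0.    ]
cream_jar 0.68 [188. 386.] [0.5872 0.3349 0.    ]
side [-0.0923 -1.0365  1.3992] [ 43.7249  -0.0312 -32.3417]
white1 0.73 [205. 331.] [0.6142 0.0238 0.047 ]
white1 0.67 [182. 313.] [0.6231 0.1
[... 564 characters left out ...]
8.] [0.4534 0.2508 0.    ]
stock_tray 0.33 [232. 392.] [ 0.7626 -0.1834  0.    ]
stock_tray 0.28 [202. 329.] [0.642  0.0792 0.    ]
cutting_mat 0.59 [347. 380.] [ 0.4358 -0.5393  0.    ]
cork_board 0.63 [160. 235.] [0.4262 0.5235 0.    ]
white_shoe 0.63 [154. 240.] [0.4613 0.5458 0.    ]
white_shoe 0.17 [161. 236.] [0.4303 0.5146 0.    ]
tan_shoe 0.8 [348. 380.] [ 0.4334 -0.5434  0.    ]
tan_shoe 0.71 [190. 319.] [0.6439 0.1603 0.    ]
polish_can 0.66 [274. 397.] [ 0.655  -0.3513  0.    ]
polish_can 0.6 [232. 395.] [ 0.7695 -0.192   0.    ]
polish_can 0.55 [159. 312.] [0.7193 0.343  0.    ]
polish_can 0.46 [347. 381.] [ 0.4367 -0.5423  0.    ]
cream_jar 0.6 [167. 289.] [0.6087 0.3492 0.    ]
```

View pics/both.png

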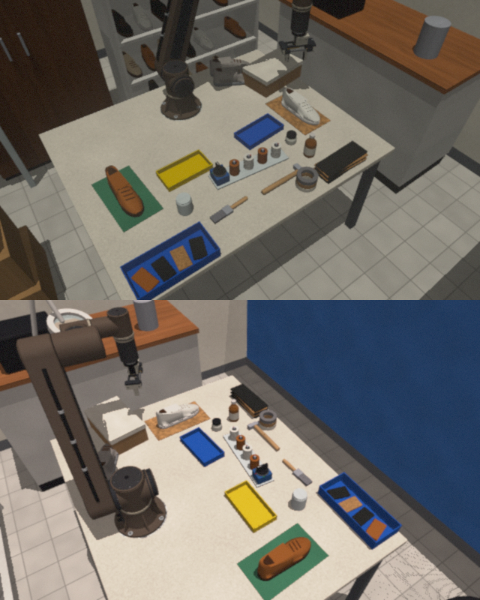

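Call:
send_rows --increments '[[[0.2, -0.2, 0.3, 0.05], [0.4, -0.5, 0.6, 0.15], [0.5, -0.8, 0.75, 0.275], [0.6, -1, 0.75, 0.275], [0.6, -1, 0.75, 0.275]]]'

```text
clock: 2.22
tool_pos: [0.3912, 0.4164, 0.3787]
orientation: [-179.9, -0.1, -0.0]
force: [-0.0, 0.9, -0.6]
opening: 0.0874
gripper_force: 0.0
```

Call:
send_rows --increments '[[[0.1, -0.3, 0, 0], [0.3, -0.6, 0, 0], [0.5, -0.9, 0, 0], [0.5, -1, 0, 0], [0.5, -1, 0, 0], [0.5, -1, 0, 0]]]'

```text
clock: 2.98
tool_pos: [0.4902, 0.2186, 0.3767]
orientation: [-180.0, -0.0, 0.0]
force: [-0.3, -1.4, -0.1]
opening: 0.0872
gripper_force: 0.0
```

Run:
```python
from h import *
np.set_printoptions(precision=4,suppress=True)
print(ctrl.get_obs()); print(ctrl.calibration("wrist"))
c=cal("wrist"); save("wrist","w1")
for t,z in dict(white1=.047,tan1=.047,stand=0,knob_grip=.097,kit_tray=0,stock_tray=0).items():
        for d in ctrl.spot_point(t,"wrist")[:6]: print(t,round(d["conf"],2),np.round(d["pixel"]),onz(c,d["pixel"],z))
```

```text
{'clock': 2.975, 'joint_pos': array([ 44.9673,   3.7793,  -1.7089,  -0.0112, -84.4866,  45.0389]), 'qvel': array([ 1.202 ,  0.2783,  0.0957, -0.0665, -0.065 ,  0.0832]), 'tau': array([ -0.8362, -36.9085,  31.0836,   7.408 ,   0.057 ,   0.0286]), 'tool_pos': array([0.4902, 0.2186, 0.3767]), 'orientation': array([-179.9743,   -0.01  ,    0.0051]), 'force': array([-0.3209, -1.3794, -0.1341]), 'moment': array([ 0.0373,  0.0245, -0.001 ]), 'gripper_force': 0.0, 'opening': 0.08721514421586526}
{'mtx': array([[355.9397,   0.    , 317.7829],
       [  0.    , 355.9397, 199.6521],
       [  0.    ,   0.    ,   1.    ]]), 'eye': array([0.5576, 0.2184, 0.5358]), 'attitude': array([-14.3158,   0.0805, -89.9907])}
white1 0.66 [ 63. 457.] [0.6153 0.039  0.047 ]
white1 0.6 [ 47. 335.] [0.6339 0.1966 0.047 ]
tan1 0.74 [ 71. 516.] [ 0.6048 -0.0385  0.047 ]
stand 0.92 [ 66. 443.] [0.616  0.0415 0.    ]
knob_grip 0.72 [ 71. 610.] [ 0.6    -0.1214  0.097 ]
kit_tray 0.94 [177. 614.] [ 0.4565 -0.2326  0.    ]
stock_tray 0.74 [180. 307.] [0.4523 0.2357 0.    ]
```

View pics/w1.png

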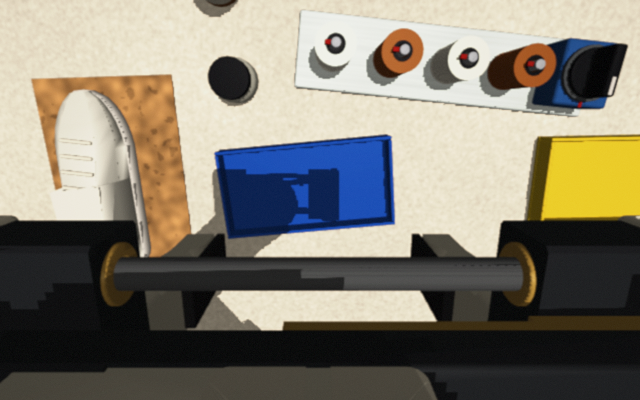

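Call:
send_rows --increments '[[[0.05, -0.3, 0, 0], [0.1, -0.6, 0, 0], [0.15, -0.9, 0, 0], [0.15, -1, 0, 0], [0.15, -1, 0, 0], [0.15, -1, 0, 0]]]'

```text
clock: 4.08
tool_pos: [0.5202, 0.0193, 0.3765]
orientation: [-180.0, 0.0, 0.1]
force: [0.7, 0.4, -0.3]
opening: 0.0875
gripper_force: 0.0
```

Run:
```python
from h import *
np.set_printoptions(precision=4,suppress=True)
print(ctrl.get_obs()["tool_pos"])
c=cal("wrist"); im=save("wrist","w2")
for t,z in dict(white1=.047,tan1=.047,stand=0,knob_grip=.097,kit_tray=0,stock_tray=0).items():
        for d in ctrl.spot_point(t,"wrist")[:6]: print(t,round(d["conf"],2),np.round(d["pixel"],1),onz(c,d["pixel"],z))
# predicted model overlay
y=-np.radians(6.1);s=np.array([.617,.0418]);
im=cv2.resize(im[:200],None,fx=1.25,fy=1.25)[:,:,::-1].copy()
for q in (155,75,-5,-85,-165):
    p=s+np.array([-np.sin(y),np.cos(y)])*q/1000
    r,k=proj(c,[*p,.097 if q==-165 else .094]); cv2.drawMarker(im,(int(k*1.25),int(r*1.25)),(0,255,0),0,14,1)
cv2.imwrite("pics/w2o.png",im)
```

```text
[0.5202 0.0193 0.3765]
white1 0.83 [ 88.5 303.9] [0.6134 0.0381 0.047 ]
white1 0.81 [ 72.7 181. ] [0.6328 0.1976 0.047 ]
tan1 0.79 [ 80.8 239.4] [0.6229 0.1223 0.047 ]
tan1 0.73 [ 93.3 360.9] [ 0.6075 -0.0369  0.047 ]
stand 0.64 [ 86.3 302.3] [0.6189 0.0422 0.    ]
knob_grip 0.65 [ 96.7 436.1] [ 0.6017 -0.1203  0.097 ]
knob_grip 0.43 [ 88.2 303.1] [0.6111 0.0371 0.097 ]
kit_tray 0.74 [197.4 479.2] [ 0.4549 -0.2304  0.    ]
kit_tray 0.66 [200.3 181.4] [0.4495 0.2318 0.    ]
stock_tray 0.75 [198.1 178.8] [0.453  0.2355 0.    ]
```

View pics/w2o.png

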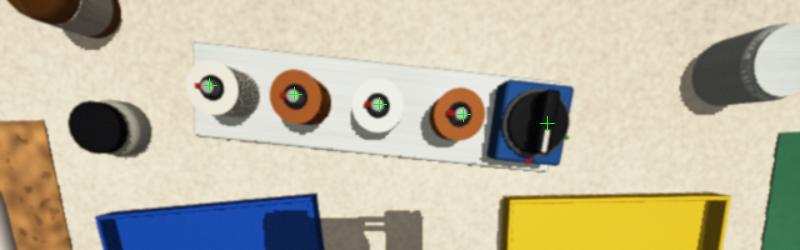

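Call:
send_rows --increments '[[[0.1, -0.2, -0.1, -0.02], [0.2, -0.45, -0.35, -0.05], [0.35, -0.65, -0.65, -0.071], [0.4, -0.705, -0.9, -0.071], [0.4, -0.705, -0.9, -0.071], [0.4, -0.705, -0.9, -0.071]]]' --jaw 0.5

```text
clock: 5.18
tool_pos: [0.6002, -0.1225, 0.1963]
orientation: [180.0, 0.1, -6.1]
force: [-0.3, 1.1, -0.5]
opening: 0.0441
gripper_force: 0.0
```

Run:
```python
from h import *
np.set_printoptions(precision=4,suppress=True)
o=ctrl.get_obs();print(o["tool_pos"],o["orientation"],o["opening"])
c=cal("wrist"); save("wrist","w3")
for d in ctrl.spot_point("knob_grip","wrist")[:3]: print(round(d["conf"],2),np.round(d["pixel"],1),onz(c,d["pixel"],.097))
for t in ("white1","tan1"):
  for d in ctrl.spot_point(t,"wrist")[:3]: print(t,round(d["conf"],2),np.round(d["pixel"],1),onz(c,d["pixel"],.047))
```

```text
[ 0.6002 -0.1225  0.1963] [179.9594   0.0737  -6.069 ] 0.044071384568088345
0.89 [199.9 314.8] [ 0.6016 -0.1203  0.097 ]
white1 0.94 [190.9 132.3] [0.6142 0.042  0.047 ]
white1 0.38 [187.8  41.9] [0.6254 0.1211 0.047 ]
tan1 0.95 [192.1  45. ] [0.6213 0.1195 0.047 ]
tan1 0.74 [188.9 219.5] [ 0.6078 -0.0354  0.047 ]
tan1 0.16 [204.8 313.8] [ 0.5844 -0.1171  0.047 ]
```

View pics/w3.png

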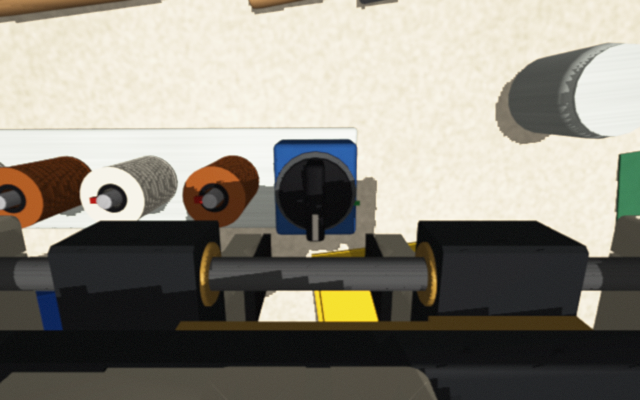

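Call:
send_rows --increments '[[[0.005, 0.008, -0.2, 0], [0.005, 0.008, -0.4, 0], [0.005, 0.008, -0.55, 0], [0.005, 0.008, -0.58, 0], [0.005, 0.008, -0.58, 0]]]'

```text
clock: 6.0
tool_pos: [0.6021, -0.1205, 0.0821]
orientation: [-180.0, -0.1, -6.0]
force: [0.4, -0.0, 1.1]
opening: 0.0438
gripper_force: 0.0
```

Call:
send_rows --increments '[[[0, 0, 0, 0], [0, 0, 0, 0], [0, 0, 0, 0], [0, 0, 0, 0], [0, 0, 0, 0], [0, 0, 0, 0]]]' --jaw 0

```text
clock: 6.75
tool_pos: [0.6014, -0.1207, 0.081]
orientation: [-180.0, -0.0, -6.0]
force: [-0.6, 3.1, 5.7]
opening: 0.0139
gripper_force: 30.0
```

Call:
send_rows --increments '[[[0, 0, 0, -0.1], [0, 0, 0, -0.2], [0, 0, 0, -0.3], [0, 0, 0, -0.4], [0, 0, 0, -0.5], [0, 0, 0, -0.6], [0, 0, 0, -0.7], [0, 0, 0, -0.78], [0, 0, 0, -0.84], [0, 0, 0, -0.87], [0, 0, 0, -0.87], [0, 0, 0, -0.87]]]'

```text
clock: 8.25
tool_pos: [0.5997, -0.1224, 0.081]
orientation: [179.8, -0.1, -80.8]
force: [-5.8, -4.1, 8.9]
opening: 0.0135
gripper_force: 30.0
```

Call:
send_rows --increments '[[[0, 0, 0, 0], [0, 0, 0, 0], [0, 0, 0, 0], [0, 0, 0.2, 0], [0, 0, 0.5, 0], [0, 0, 0.8, -0.1], [0, 0, 0.9, -0.178], [0, 0, 0.9, -0.178]]]' --jaw 0.5

```text
clock: 9.25
tool_pos: [0.6021, -0.1207, 0.2627]
orientation: [-179.8, 0.0, -96.1]
force: [-0.4, -0.4, -0.8]
opening: 0.0436
gripper_force: 0.0
```

Run:
```python
from h import *
np.set_printoptions(precision=4,suppress=True)
o=ctrl.get_obs();print(o["tool_pos"],o["orientation"],o["opening"])
c=cal("wrist"); a=save("wrist","w4"); b=save("scene","s4")
for d in ctrl.spot_point("knob_grip","wrist")[:3]: print(round(d["conf"],2),np.round(d["pixel"],1),onz(c,d["pixel"],.097))
b=cv2.resize(b[150:275,200:400],(640,400),interpolation=2)
cv2.imwrite("pics/w4b.png",cv2.resize(np.hstack([a,b]),None,fx=.625,fy=.625)[:,:,::-1])
```

```text
[ 0.6021 -0.1207  0.2627] [-179.7705    0.0439  -96.145 ] 0.04359307912294596
0.79 [182.7 320.8] [ 0.6014 -0.1197  0.097 ]
```

View pics/w4b.png

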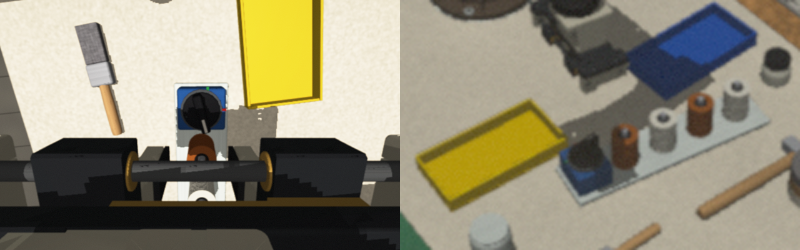

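Call:
send_rows --increments '[[[0.03, 0.2, 0, 0], [0.03, 0.4, -0.1, 0], [0.03, 0.4, -0.4, 0], [0.03, 0.4, -0.7, 0], [0.03, 0.4, -0.7, 0]]]' --jaw 0.85

```text
clock: 10.02
tool_pos: [0.603, -0.0414, 0.115]
orientation: [179.4, -0.2, -96.1]
force: [0.1, 0.1, 1.7]
opening: 0.0743
gripper_force: 0.0
```

Call:
send_rows --increments '[[[0, 0, -0.2, 0], [0, 0, -0.35, 0], [0, 0, -0.395, 0], [0, 0, -0.395, 0]]]'

```text
clock: 10.52
tool_pos: [0.6081, -0.0409, 0.0428]
orientation: [-179.9, -0.0, -96.1]
force: [0.8, 0.0, 0.4]
opening: 0.0744
gripper_force: 0.0
```

Call:
send_rows --increments '[[[0, 0, 0, 0], [0, 0, 0, 0], [0, 0, 0, 0], [0, 0, 0, 0], [0, 0, 0, 0]]]' --jaw 0.3

```text
clock: 11.15
tool_pos: [0.6075, -0.0408, 0.0424]
orientation: [-180.0, 0.0, -96.1]
force: [-2.3, 1.4, 6.8]
opening: 0.0503
gripper_force: 30.0
```

Call:
send_rows --increments '[[[0, 0, 0.1, 0], [0, 0, 0.25, 0], [0, 0, 0.4, 0], [0, 0, 0.55, 0], [0, 0, 0.7, 0], [0, 0, 0.72, 0]]]'

```text
clock: 11.9
tool_pos: [0.6082, -0.0407, 0.1877]
orientation: [-179.8, 0.1, -96.1]
force: [-0.6, -0.4, -1.4]
opening: 0.0506
gripper_force: 30.0
```

Call:
send_rows --increments '[[[-0.2, -0.17, 0, 0], [-0.4, -0.35, 0, 0], [-0.6, -0.52, 0, 0], [-0.775, -0.695, 0, 0], [-0.775, -0.695, 0, 0], [-0.775, -0.695, 0, 0]]]'

```text
clock: 12.65
tool_pos: [0.4519, -0.1799, 0.185]
orientation: [180.0, 0.0, -96.2]
force: [0.1, 0.8, -1.5]
opening: 0.0511
gripper_force: 30.0
```

Run:
```python
from h import *
np.set_printoptions(precision=4,suppress=True)
o=ctrl.get_obs();print(o["tool_pos"],o["orientation"],o["opening"],o["force"])
im={}
for n in ("wrist","scene"):
  c=cal(n); im[n]=save(n,n+"5")
  for t in ("kit_tray","stock_tray"):
    for d in ctrl.spot_point(t,n)[:2]: print(n,t,round(d["conf"],2),np.round(d["pixel"],1),onz(c,d["pixel"],0))
    for d in ctrl.trace(t,n)[:1]:
        rc=np.argwhere(d["mask"]); P=np.array([onz(c,p,.03)[:2] for p in rc[::5]]).astype(np.float32)*1000
        print("  rect",cv2.minAreaRect(P))
b=cv2.resize(im["scene"][150:275,200:400],(640,400),interpolation=2)
cv2.imwrite("pics/w5b.png",cv2.resize(np.hstack([im["wrist"],b]),None,fx=.625,fy=.625)[:,:,::-1])
```

```text
[ 0.4519 -0.1799  0.185 ] [179.9676   0.0076 -96.1758] 0.0510604762122197 [ 0.084   0.7566 -1.5414]
wrist kit_tray 0.7 [126.4 309. ] [ 0.4561 -0.2303  0.    ]
  rect ((456.4197998046875, -229.1844482421875), (133.18055725097656, 220.78842163085938), 1.0456165075302124)
scene kit_tray 0.96 [230.9 248.7] [ 0.4659 -0.2288  0.    ]
  rect ((464.1257629394531, -231.7230224609375), (157.40817260742188, 256.527099609375), 0.923442006111145)
scene stock_tray 0.95 [177.4 346.9] [0.4481 0.243  0.    ]
  rect ((455.14068603515625, 233.85296630859375), (168.47830200195312, 279.8368835449219), 7.872766017913818)
```

View pics/w5b.png

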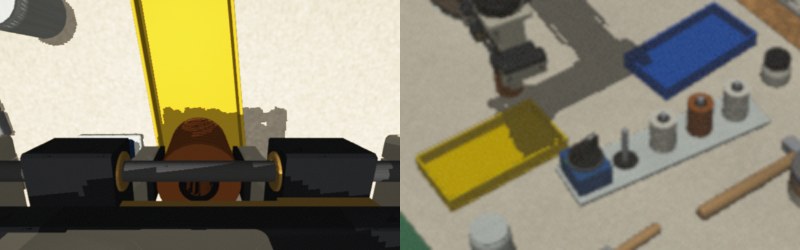

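Call:
send_rows --increments '[[[0.015, 0, -0.2, 0], [0.015, 0, -0.4, 0], [0.015, 0, -0.6, 0], [0.015, 0, -0.69, 0], [0.015, 0, -0.735, 0], [0.015, 0, -0.735, 0]]]'

```text
clock: 13.9
tool_pos: [0.4553, -0.1799, 0.0385]
orientation: [180.0, -0.0, -96.1]
force: [-0.1, 0.4, -2.0]
opening: 0.0505
gripper_force: 30.0
```

Call:
send_rows --increments '[[[0, 0, 0, 0], [0, 0, 0, 0], [0, 0, 0.1, 0], [0, 0, 0.3, 0], [0, 0, 0.6, 0], [0, 0, 0.75, 0], [0, 0, 0.75, 0]]]' --jaw 0.85

```text
clock: 14.78
tool_pos: [0.457, -0.18, 0.1921]
orientation: [-179.6, 0.0, -96.1]
force: [-1.1, -0.1, -0.9]
opening: 0.0742
gripper_force: 0.0
```

Call:
send_rows --increments '[[[0.2, 0.27, 0, 0], [0.4, 0.54, 0, 0], [0.6, 0.8, 0, 0], [0.808, 1, 0, 0], [0.808, 1, 0, 0]]]'

```text
clock: 15.4
tool_pos: [0.6185, 0.023, 0.1869]
orientation: [179.9, -0.0, -96.0]
force: [-1.6, -0.7, -0.1]
opening: 0.0746
gripper_force: 0.0
```

Call:
send_rows --increments '[[[0, 0.09, 0, 0], [0, 0.09, 0, 0], [0, 0.09, -0.2, 0], [0, 0.09, -0.45, 0], [0, 0.09, -0.68, 0], [0, 0.09, -0.73, 0], [0, 0.09, -0.73, 0]]]'

```text
clock: 16.27
tool_pos: [0.6169, 0.0378, 0.0433]
orientation: [-180.0, -0.0, -96.1]
force: [0.6, -0.2, -0.2]
opening: 0.0744
gripper_force: 0.0
```

Call:
send_rows --increments '[[[0, 0, 0, 0], [0, 0, 0, 0], [0, 0, 0, 0], [0, 0, 0, 0], [0, 0, 0, 0]]]' --jaw 0.3

```text
clock: 16.9
tool_pos: [0.6168, 0.0383, 0.0437]
orientation: [-180.0, 0.0, -96.1]
force: [-3.3, 1.1, 6.6]
opening: 0.0506
gripper_force: 30.0
```

Call:
send_rows --increments '[[[0, 0, 0.1, 0], [0, 0, 0.25, 0], [0, 0, 0.4, 0], [0, 0, 0.55, 0], [0, 0, 0.7, 0], [0, 0, 0.73, 0]]]'

```text
clock: 17.65
tool_pos: [0.6177, 0.0384, 0.1908]
orientation: [-179.8, 0.1, -96.1]
force: [-0.2, -0.1, -2.6]
opening: 0.0507
gripper_force: 30.0
```

Run:
```python
from h import *
o=ctrl.get_obs();print(o["tool_pos"],o["opening"],o["gripper_force"])
im={n:save(n,n+"6") for n in ("scene","side")}
a=cv2.resize(im["scene"][130:280,180:420],(640,400),interpolation=2); b=cv2.resize(im["side"][130:330,180:500],(640,400),interpolation=2)
cv2.imwrite("pics/w6b.png",cv2.resize(np.hstack([a,b]),None,fx=.625,fy=.625)[:,:,::-1])
```

```text
[0.61773325 0.03844854 0.19081964] 0.050691321241613324 29.999584397301078
```

View pics/w6b.png

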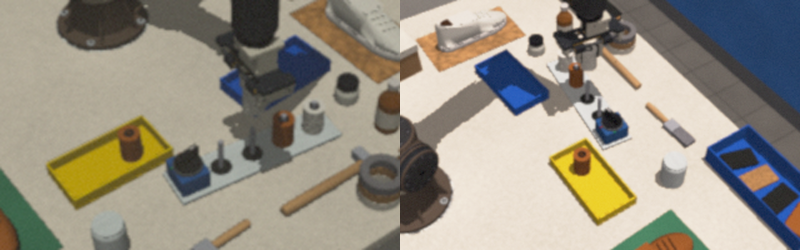

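Call:
send_rows --increments '[[[-0.2, 0.18, 0, 0], [-0.4, 0.36, 0, 0], [-0.6, 0.55, 0, 0], [-0.805, 0.733, 0, 0], [-0.805, 0.733, 0, 0], [-0.805, 0.733, -0.1, 0], [-0.805, 0.733, -0.3, 0], [-0.805, 0.733, -0.5, 0], [-0.805, 0.733, -0.68, 0], [-0.805, 0.733, -0.75, 0], [-0.805, 0.733, -0.75, 0]]]'

```text
clock: 19.12
tool_pos: [0.4556, 0.184, 0.0376]
orientation: [179.9, -0.1, -96.1]
force: [1.1, 0.7, -2.3]
opening: 0.0508
gripper_force: 30.0
```

Call:
send_rows --increments '[[[0, 0, 0, 0], [0, 0, 0, 0], [0, 0, 0.1, 0], [0, 0, 0.3, 0], [0, 0, 0.6, 0], [0, 0, 0.75, 0], [0, 0, 0.75, 0]]]' --jaw 0.85

```text
clock: 20.0
tool_pos: [0.4572, 0.1859, 0.1921]
orientation: [-179.7, 0.3, -96.1]
force: [0.4, 0.1, -0.3]
opening: 0.0744
gripper_force: 0.0
```

Call:
send_rows --increments '[[[0.22, -0.1, 0, 0], [0.44, -0.2, 0, 0], [0.65, -0.3, 0, 0], [0.848, -0.335, 0, 0], [0.848, -0.335, 0, 0], [0.848, -0.335, -0.2, 0], [0.848, -0.335, -0.45, 0], [0.848, -0.335, -0.68, 0], [0.848, -0.335, -0.73, 0], [0.848, -0.335, -0.73, 0]]]'

```text
clock: 21.25
tool_pos: [0.6253, 0.1179, 0.0429]
orientation: [180.0, -0.0, -96.1]
force: [1.3, 0.4, 1.1]
opening: 0.0745
gripper_force: 0.0
```

Call:
send_rows --increments '[[[0, 0, 0, 0], [0, 0, 0, 0], [0, 0, 0, 0], [0, 0, 0, 0], [0, 0, 0, 0]]]' --jaw 0.3

```text
clock: 21.88
tool_pos: [0.6254, 0.1179, 0.0437]
orientation: [-180.0, 0.0, -96.1]
force: [-3.2, 1.2, 7.3]
opening: 0.0503
gripper_force: 30.0
```

Call:
send_rows --increments '[[[0, 0, 0.1, 0], [0, 0, 0.25, 0], [0, 0, 0.4, 0], [0, 0, 0.55, 0], [0, 0, 0.7, 0], [0, 0, 0.73, 0], [0, 0, 0.73, 0]]]'

```text
clock: 22.75
tool_pos: [0.6251, 0.1178, 0.1883]
orientation: [180.0, 0.0, -96.1]
force: [-0.2, 0.6, -1.9]
opening: 0.0499
gripper_force: 30.0
```

Run:
```python
from h import *
o=ctrl.get_obs();print(o["tool_pos"],o["opening"],o["gripper_force"])
im={n:save(n,n+"7") for n in ("scene","side")}
a=cv2.resize(im["scene"][130:280,180:420],(640,400),interpolation=2); b=cv2.resize(im["side"][130:330,180:500],(640,400),interpolation=2)
cv2.imwrite("pics/w7b.png",cv2.resize(np.hstack([a,b]),None,fx=.625,fy=.625)[:,:,::-1])
```

```text
[0.6251464  0.11775958 0.18833168] 0.04990025550012803 29.999852757900953
```

View pics/w7b.png

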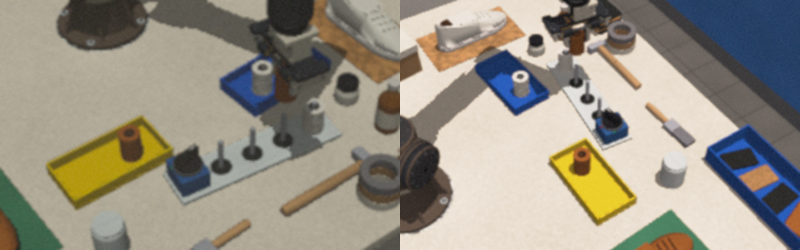

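Call:
send_rows --increments '[[[-0.2, -0.25, 0, 0], [-0.4, -0.5, 0, 0], [-0.6, -0.75, 0, 0], [-0.75, -1, 0, 0], [-0.8, -1, 0, 0]]]'

```text
clock: 23.48
tool_pos: [0.4625, -0.0848, 0.1876]
orientation: [179.9, -0.0, -96.3]
force: [0.0, 0.1, -0.9]
opening: 0.0502
gripper_force: 30.0
```

Call:
send_rows --increments '[[[0, -0.25, 0, 0], [-0.02, -0.5, 0, 0], [-0.05, -0.75, 0, 0], [-0.05, -0.99, 0, 0], [-0.05, -0.99, 0, 0], [-0.05, -0.99, -0.1, 0], [-0.05, -0.99, -0.3, 0], [-0.05, -0.99, -0.5, 0], [-0.05, -0.99, -0.68, 0], [-0.05, -0.99, -0.75, 0], [-0.05, -0.99, -0.75, 0]]]'

```text
clock: 24.85
tool_pos: [0.4554, -0.2796, 0.038]
orientation: [179.9, -0.0, -96.1]
force: [-0.1, 0.8, -1.9]
opening: 0.0501
gripper_force: 30.0
```

Call:
send_rows --increments '[[[0, 0, 0, 0], [0, 0, 0, 0], [0, 0, 0.1, 0], [0, 0, 0.3, 0], [0, 0, 0.6, 0], [0, 0, 0.75, 0], [0, 0, 0.75, 0]]]' --jaw 0.85

```text
clock: 25.72
tool_pos: [0.4571, -0.2808, 0.1923]
orientation: [-179.6, -0.1, -96.1]
force: [-0.5, -0.6, 0.1]
opening: 0.0745
gripper_force: 0.0
```

Call:
send_rows --increments '[[[0.1, 0.27, 0, 0], [0.2, 0.54, 0, 0], [0.3, 0.8, 0, 0], [0.4, 1, 0, 0], [0.4, 1, 0, 0]]]'

```text
clock: 26.35
tool_pos: [0.5362, -0.0778, 0.1879]
orientation: [180.0, 0.0, -95.9]
force: [0.0, -0.1, 0.3]
opening: 0.0744
gripper_force: 0.0
```

Call:
send_rows --increments '[[[0.1, 0.27, 0, 0], [0.2, 0.54, 0, 0], [0.3, 0.8, 0, 0], [0.4, 1, 0, 0], [0.4, 1, 0, 0]]]'

```text
clock: 26.98
tool_pos: [0.6159, 0.1215, 0.1872]
orientation: [179.9, -0.0, -96.0]
force: [-0.2, -0.1, -0.2]
opening: 0.0741
gripper_force: 0.0
```

Call:
send_rows --increments '[[[0.05, 0.2, 0, 0], [0.095, 0.385, 0, 0], [0.095, 0.385, 0, 0], [0.095, 0.385, 0, 0], [0.095, 0.385, -0.2, 0], [0.095, 0.385, -0.45, 0], [0.095, 0.385, -0.68, 0], [0.095, 0.385, -0.73, 0], [0.095, 0.385, -0.73, 0]]]'

```text
clock: 28.1
tool_pos: [0.6347, 0.196, 0.0432]
orientation: [-180.0, -0.0, -96.2]
force: [0.4, -1.0, 0.5]
opening: 0.0749
gripper_force: 0.0
```

Call:
send_rows --increments '[[[0, 0, 0, 0], [0, 0, 0, 0], [0, 0, 0, 0], [0, 0, 0, 0], [0, 0, 0, 0]]]' --jaw 0.3

```text
clock: 28.72
tool_pos: [0.6335, 0.197, 0.0438]
orientation: [180.0, 0.0, -96.1]
force: [-5.8, 0.9, 8.5]
opening: 0.0509
gripper_force: 30.0
```

Call:
send_rows --increments '[[[0, 0, 0.1, 0], [0, 0, 0.25, 0], [0, 0, 0.4, 0], [0, 0, 0.55, 0], [0, 0, 0.7, 0], [0, 0, 0.73, 0], [0, 0, 0.73, 0]]]'

```text
clock: 29.6
tool_pos: [0.6341, 0.1968, 0.1883]
orientation: [180.0, 0.0, -96.1]
force: [0.0, 0.4, -1.4]
opening: 0.0506
gripper_force: 30.0
```

Run:
```python
from h import *
o=ctrl.get_obs();print(o["tool_pos"],o["opening"],o["gripper_force"])
im={n:save(n,n+"8") for n in ("scene","side")}
a=cv2.resize(im["scene"][130:280,180:420],(640,400),interpolation=2); b=cv2.resize(im["side"][130:330,180:500],(640,400),interpolation=2)
cv2.imwrite("pics/w8b.png",cv2.resize(np.hstack([a,b]),None,fx=.625,fy=.625)[:,:,::-1])
```

```text
[0.63405895 0.19678821 0.1883065 ] 0.0505848789773394 29.99568521976471
```

View pics/w8b.png

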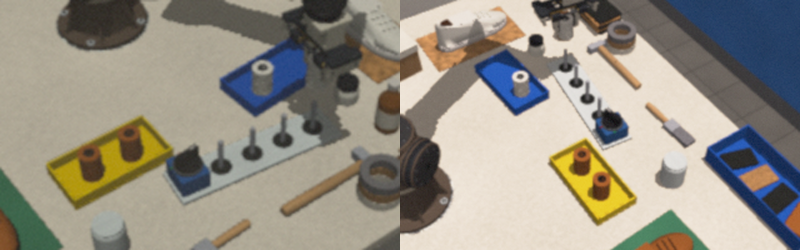

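Call:
send_rows --increments '[[[-0.25, 0.11, 0, 0], [-0.5, 0.22, 0, 0], [-0.75, 0.33, 0, 0], [-0.925, 0.44, 0, 0], [-0.925, 0.44, 0, 0], [-0.925, 0.44, -0.1, 0], [-0.925, 0.44, -0.3, 0], [-0.925, 0.44, -0.5, 0], [-0.925, 0.44, -0.68, 0], [-0.925, 0.44, -0.75, 0], [-0.925, 0.44, -0.75, 0]]]'

```text
clock: 31.08
tool_pos: [0.4495, 0.2842, 0.0378]
orientation: [180.0, -0.1, -96.1]
force: [0.3, 0.7, -2.0]
opening: 0.0506
gripper_force: 30.0
```

Call:
send_rows --increments '[[[0, 0, 0, 0], [0, 0, 0, 0], [0, 0, 0.1, 0], [0, 0, 0.3, 0], [0, 0, 0.6, 0], [0, 0, 0.75, 0], [0, 0, 0.75, 0]]]' --jaw 0.85

```text
clock: 31.95
tool_pos: [0.4506, 0.286, 0.1923]
orientation: [-179.8, 0.3, -96.1]
force: [-0.5, 0.3, -0.9]
opening: 0.0744
gripper_force: 0.0
```

Call:
send_rows --increments '[[[0.1, -0.27, 0.1, 0], [0.2, -0.54, 0.2, 0], [0.3, -0.8, 0.3, 0.05], [0.4, -1, 0.3, 0.1], [0.4, -1, 0.3, 0.178]]]'

```text
clock: 32.58
tool_pos: [0.5299, 0.0821, 0.2481]
orientation: [180.0, -0.0, -80.9]
force: [-0.3, -0.0, -0.0]
opening: 0.0744
gripper_force: 0.0
```

Call:
send_rows --increments '[[[0.1, -0.27, 0, 0], [0.2, -0.54, 0, 0], [0.3, -0.8, 0, 0], [0.36, -1, 0, 0], [0.363, -1, 0, 0], [0.363, -1, 0, 0]]]' --jaw 0.5

```text
clock: 33.33
tool_pos: [0.6016, -0.1153, 0.2478]
orientation: [179.9, 0.0, -80.9]
force: [-0.2, 0.5, 0.0]
opening: 0.044
gripper_force: 0.0
```

Run:
```python
from h import *
o=ctrl.get_obs();print(o["tool_pos"],o["orientation"],o["opening"])
im={n:save(n,n+"9") for n in ("scene","wrist")}
c=cal("wrist")
for d in ctrl.spot_point("knob_grip","wrist")[:3]: print(round(d["conf"],2),np.round(d["pixel"],1),onz(c,d["pixel"],.097))
a=cv2.resize(im["scene"][130:280,180:420],(640,400),interpolation=2)
cv2.imwrite("pics/w9b.png",cv2.resize(np.hstack([a,im["wrist"]]),None,fx=.625,fy=.625)[:,:,::-1])
```

```text
[ 0.60160149 -0.11532378  0.24780691] [ 1.79941221e+02  2.17613394e-02 -8.08815607e+01] 0.044002895791758194
0.95 [179.5 321.5] [ 0.60054803 -0.12010991  0.097     ]
0.49 [288.8 287.5] [ 0.6154292  -0.00921035  0.097     ]
```

View pics/w9b.png

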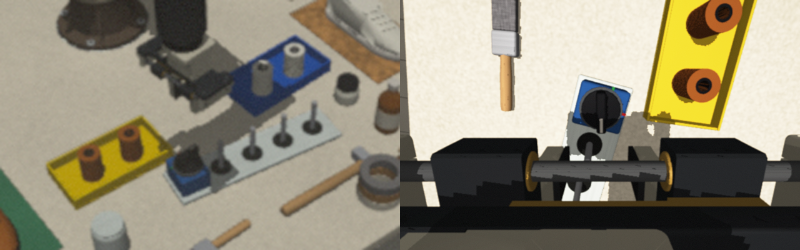

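Call:
send_rows --increments '[[[0, -0.027, 0, 0], [0, -0.027, -0.25, 0], [0, -0.027, -0.5, 0], [0, -0.027, -0.75, 0], [0, -0.027, -0.83, 0], [0, -0.027, -0.83, 0]]]'

```text
clock: 34.22
tool_pos: [0.602, -0.1206, 0.0825]
orientation: [179.9, -0.0, -80.8]
force: [-0.1, 0.9, 0.7]
opening: 0.0438
gripper_force: 0.0
```

Call:
send_rows --increments '[[[0, 0, 0, 0], [0, 0, 0, 0], [0, 0, 0, 0], [0, 0, 0, 0], [0, 0, 0, 0], [0, 0, 0, 0]]]' --jaw 0

```text
clock: 34.98
tool_pos: [0.5995, -0.1212, 0.0832]
orientation: [179.8, 0.0, -80.8]
force: [-8.3, 0.1, 8.9]
opening: 0.0133
gripper_force: 30.0
```

Call:
send_rows --increments '[[[0, 0, 0, 0.1], [0, 0, 0, 0.2], [0, 0, 0, 0.3], [0, 0, 0, 0.4], [0, 0, 0, 0.5], [0, 0, 0, 0.6], [0, 0, 0, 0.7], [0, 0, 0, 0.78], [0, 0, 0, 0.84], [0, 0, 0, 0.87], [0, 0, 0, 0.87], [0, 0, 0, 0.87]]]'

```text
clock: 36.48
tool_pos: [0.6003, -0.1205, 0.0833]
orientation: [180.0, 0.1, -6.1]
force: [-6.5, 2.9, 7.9]
opening: 0.0133
gripper_force: 30.0
```

Call:
send_rows --increments '[[[0, 0, 0, 0], [0, 0, 0, 0], [0, 0, 0, 0], [0, 0, 0.2, 0], [0, 0, 0.5, 0], [0, 0, 0.8, 0], [0, 0, 0.9, 0], [0, 0, 0.9, 0]]]' --jaw 0.5

```text
clock: 37.48
tool_pos: [0.603, -0.1207, 0.2648]
orientation: [-180.0, -0.2, -6.1]
force: [-0.2, 0.3, -0.4]
opening: 0.0436
gripper_force: 0.0
```

Call:
send_rows --increments '[[[-0.25, 0.25, 0.1, 0], [-0.5, 0.5, 0.2, 0], [-0.6, 0.8, 0.3, 0], [-0.6, 0.9, 0.4, 0], [-0.6, 0.9, 0.4, 0], [-0.6, 0.9, 0.4, 0]]]'

```text
clock: 38.22
tool_pos: [0.4815, 0.0594, 0.3413]
orientation: [180.0, 0.1, -6.0]
force: [0.5, -0.6, -0.7]
opening: 0.0439
gripper_force: 0.0
```

Run:
```python
from h import *
o=ctrl.get_obs();print(o["tool_pos"],o["orientation"],o["clock"])
im={n:save(n,n+"10") for n in ("side","wrist","scene")}
a=cv2.resize(im["side"][130:330,180:500],(640,400),interpolation=2)
s=cv2.resize(im["scene"][130:280,180:420],(640,400),interpolation=2)
w=im["wrist"]
cv2.imwrite("pics/w10b.png",cv2.resize(np.vstack([np.hstack([a,w]),np.hstack([s,cv2.resize(w[50:150,360:520],(640,400))])]),None,fx=.625,fy=.625)[:,:,::-1])
```

```text
[0.48152999 0.05940418 0.34127874] [ 1.79958885e+02  1.00998026e-01 -6.01770443e+00] 38.225
```

View pics/w10b.png

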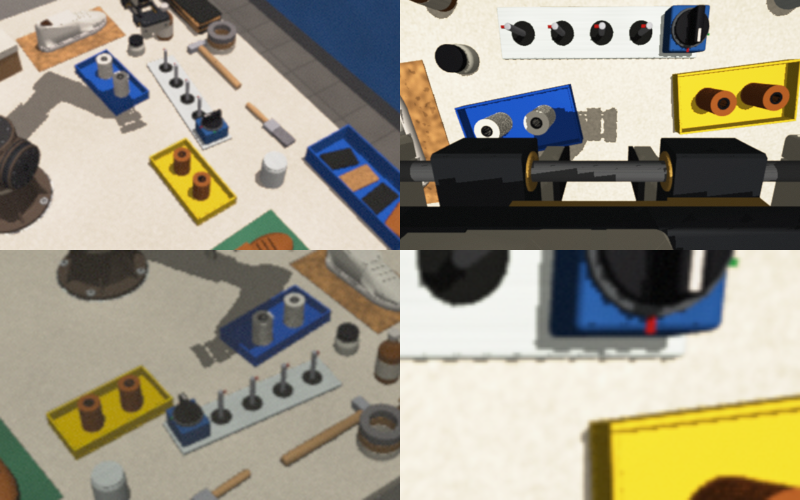

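```bash
python3 -c "
from plant import ctrl
print(ctrl.close_job())"
```

```text
the job is handed in; nothing more can be done
None
```

The job is handed in at about 38 s: both tan reels stand in the yellow kit tray and both white reels in the blue stock tray (the tan shoe was on the mat), no loose reels were on the bench, and the knob is back at locked with the red catches out.

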